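# Park the pot, then hold a sample tube down in the reader's V-block

### The arm

A 7-joint arm with a two-finger parallel gripper is mounted at the origin on the work surface. World frame = base frame: x ahead of the robot, y to its left, z up, the work surface at z = 0. Lengths are in m, angles in rad, forces in N, time in s.
With the tool pointing down it reaches from about 0.4 to 0.925 m from the base axis. Payload 5.6 kg.
Tool frame: the origin (TCP) lies between the finger pads; the fingertips stand 8 mm ahead of it and the grasp point (between the pads) lies 11 mm behind it; z points along the fingers, y is the direction in which the jaws open and shut (so a half turn about z gives the same grasp; the last joint's range is limited). The gripper opens to 85 mm and grips with 20 to 120 N. Pads are 22 mm wide; open, the fingers measure 114 mm over their backs; the gripper's body (76 mm by 85 mm) begins 54 mm behind the grasp point. The pads swing forward as they close: fully open they stand 13 mm farther back than shut.
Start: joints at [1.073, 0.468, -0.012, 1.603, 0.006, 1.071, -0.056], TCP at [0.285, -0.584, 0.239] pointing down, gripper open.
Joint ranges: [-2.53, 2.53], [-0.31, 2.02], [-1.57, 1.55], [0.28, 2.44], [-1.29, 4.43], [0.15, 1.84], [-2.92, 2.92]. Speed limits (rad/s): [2.57, 2.57, 3.14, 3.14, 3.14, 3.14, 3.14].

### API

Orientations are given as a rotation vector (axis times angle).
In Python, from plant import ctrl gives the robot as it stands.
- The arm moves only by the tool servo_tool, never from a script. Its argument "increments" is one flat list of numbers, 5 for each row, row after row: the opening in per cent of the stroke, from 0 (shut) to 100 (fully open), then the shift along the tool's x, y, z in m, then the turn about the tool's z in rad. In form: [jaw, tx, ty, tz, yaw, jaw, tx, ty, tz, yaw, ...]. A call has 1 to 12 rows; each row is the pose to reach, as a shift and turn from the pose commanded when the call began, along the tool's axes at that moment; what a row does not reach only later rows make up. A row lasts 1/8 s, in which the tool goes at most 62.5 mm and 10.7 degrees, less where a joint would pass 70% of its speed; a pose out of reach is approached as far as the arm can. A call with a gripper value outside its range is refused whole. The fingers move at their own pace and stop on an object; "squeeze" is the grip in N (left out, the last holds). Time passes only in rows, so rows that repeat a pose let the fingers close. It gives the time, the measured TCP pose, the force and the opening at its end, in the units of the state.
- ctrl.get_state(): the state, without advancing time (a new reading comes with each control period).
- ctrl.capture(name): name is "scene" or "top" or "wrist"; returns a dict with "pixels" (480x640x3 uint8, red, green, blue), "vertical_fov" (degrees; the focal length in pixels is half the picture's height over the tangent of half this angle, whatever the lens; pixels are square), "cx", "cy" (the principal point, pixels), "R" (3x3) and "t" (3): a world point X has camera coordinates R X + t. Camera axes: x right, y down, z forward; pixel columns grow to the right and rows downward; lengths in m; the calibration is good to about 2 mm. The wrist camera is an equidistant fisheye: a pixel r from the principal point sees the ray r / f radians off the axis. A picture is of the moment at which its call begins. There is no depth.
- ctrl.close_job(): hands the job in, once; it reports no verdict.
The state is a dict: "clock": time; "joints": joint angles; "joint_velocities": joint speeds; "effort": joint torques, N m; "ee_pos": TCP position; "tcp_rot": TCP orientation; "ft_force": force on the tool from outside, world axes, zero at the start; "torque": the same for the moment, N m; "gripper_width": finger opening in m.
Only numpy, scipy, OpenCV 4.12 (cv2) and the standard library are available. Lean on these libraries where they do the work, as an engineer would, in place of code of your own. Each camera call takes 0.05 s, during which the arm holds its last target.

### The job

The lidded steel pot is crowding the tube reader: slide it sideways along the bench, without lifting or tipping it, onto the vacant ring mark, centred, and let go of it. Then take the capped sample tube from its rest and seat it lengthwise in the middle of the reader's V-block, cap on the end away from the hood, lying firmly on both sloping faces of both saddles, and with the gripper on the tube press the sprung V-block about 6 mm down, short of its stop. Finish while still holding the tube pressed down there, and leave everything else on the bench where it is.

Things in the scene. Friction and masses are not known exactly. Their poses are not given: they have to be found in the camera images.
- pot_knob (a point): grasp point on the knob of the lidded steel pot (one rigid piece, about 0.4 kg, on the bench): pot 80 mm across (lid rim 83), lid top 39 mm up, black upright cylindrical knob 22 mm across from 39 to 75 mm up. The point is on the pot's axis, 60 mm above its underside; z up.
- pot: the same pot; origin at the centre of its underside (grasp it by the knob, see pot_knob).
- mark_home: flat printed ring mark on the bench, 94 mm across (dark rim, pale inside, dark dot in the middle), in front of the V-block: the pot stands on it at the start, within 6 mm. Origin at its centre. Flat enough to slide over (1 mm, not felt).
- mark_park: an equal ring mark, vacant, about 130 mm to the left or to the right of the first one, the straight way between them free: where the pot must go. Origin at its centre.
- tube: the capped sample tube, 0.07 kg: white barrel 30 mm across and 110 mm long with a grey screw cap 36 mm across and 20 mm long at its +y end. Origin on its axis at the middle of the barrel (same point as tube_mid), y along the axis towards the cap.
- tube_mid (a point): middle of the barrel, on the axis; y along the axis towards the cap. It starts lying level in its rest, axis 40 mm above the bench. Grasp here, across the axis.
- tube_cap (a point): centre of the grey cap, 65 mm along +y from tube_mid.
- rest: fixed white tube rest carrying the tube at the start: foot plate 45 x 105 x 6 mm, two saddle bars 14 mm wide at 42 mm either side of the middle along y, 34 mm across, their ridges up to 31 mm high; between the bars 70 mm are free for the fingers down to the 6 mm foot. Origin under its centre, y along the tube.
- vblock_axis (a point): where the middle of the seated barrel's axis belongs, at the V-block's centre: 57 mm above the bench with the block up; moves down with it. y along the 90 degree V, away from the hood; x across; z up. Two aluminium saddles, 18 mm long, centred 35 mm either side of the middle along y, 46 mm wide, tops 2 mm below this point; between them 52 mm are free down to a crossbar 30 mm below this point.
- vblock (a joint): how far the V-block is pressed down, m: 0 up, 0.012 on its stop. It moves straight down on a spring: about 3 N starts it, then 0.7 N per mm (7 N at 6 mm); it comes up again when let go.
- reader: the fixed tube reader: grey foot plate 85 mm wide, 250 mm long, 10 mm high, with the sprung V-block and, 95 to 155 mm from the V-block's middle on its -y side, a grey hood 85 mm wide and 95 mm high. Origin on the bench under the V-block's middle; y along the V, away from the hood.
- tip_box: bystander: white pipette tip box with green top, 75 x 80 x 57 mm, on the other side of the pot from the vacant mark. Origin under its centre.
- tube_rack: bystander: red tube rack 60 x 140 mm, 80 mm high with its tubes, on the opposite side of the bench from the tube rest. Origin under its centre.
- vial: bystander: small vial 26 mm across, 50 mm high.
- reagent: bystander: bottle 60 mm across, 110 mm high.
- dish: bystander: flat round culture dish 90 mm across, 14 mm high.
- marker_pen: bystander: pen 110 mm long, lying, 13 mm thick.
- tip_box2: bystander: white tip box with yellow top, 75 x 80 x 57 mm, far side of the bench.
There are look-alikes about, which are no part of the job. Leave any red or turquoise look-alike of the tube alone.

How it is judged:
On the way, in this order (a step that is already met when the one before it is completed fails the run):
1. the pot stands centred on the vacant mark (within 14 mm), upright and let go (horizontal distance between pot_knob and mark_park below 0.014 m and angle between pot_knob's own z axis and vertical below 0.06 rad and contact force between the fingers and pot below 0.1 N), for 0.2 s.
2. the tube is lifted at least 20 mm clear of its rest (height (world z) of tube_mid above 0.062 m), for 0.1 s.
3. the tube is seated in the V-block and pressed down on both faces of both saddles (y of tube_mid in the frame of vblock_axis between -0.008 and 0.008 m and x of tube_mid in the frame of vblock_axis between -0.003 and 0.003 m and z of tube_mid in the frame of vblock_axis between -0.003 and 0.003 m and angle between the y axis of tube_mid and the y axis of vblock_axis, either way round below 0.06 rad and y of tube_cap in the frame of vblock_axis above 0.04 m and contact force between tube and vblock_c1 above 0.4 N and contact force between tube and vblock_c2 above 0.4 N and contact force between tube and vblock_c3 above 0.4 N and contact force between tube and vblock_c4 above 0.4 N and value of joint vblock between 0.003 and 0.01 m and contact force between the fingers and tube above 2 N), for 0.2 s.
At the end, for the whole second after the job is handed in: Pot upright, let go, within 14 mm of the once vacant mark. Tube in the V: within 8 mm along it, 3 mm across and in height, 0.06 rad, cap away from the hood; over 0.4 N on each of the four saddle faces, V-block 3 to 10 mm down, fingers still on the tube with over 2 N (all of step 1 and all of step 3); the arm keeps its last pose, push and grip.
It fails at once if the pot is lifted off the bench (more than 8 mm) (height (world z) of pot above 0.008 m).
It fails at once if the pot is tipped more than 0.25 rad (angle between pot_knob's own z axis and vertical above 0.25 rad).
It fails at once if a bystander is shifted more than 25 mm (distance of any of tip_box, tube_rack, vial, reagent, dish, marker_pen, tip_box2 from where it was at the start of the episode above 0.025 m).
It also fails if it takes over 61 s, if anything falls off the work surface, if the arm or the gripper's body presses on something with over 40 N, if the wrist force passes 120 N, or if a joint passes its speed limit or range.

## Working session

There is one attempt and no reset: what is moved stays moved. The work goes in short steps, Python scripts to look and compute and a tool call to move; the robot and the scene stay as the last step left them, time stands still between calls to the robot, and variables do not carry over. Pictures are saved under pics/ and viewed, and the job is handed in when it is done.

Besides the shell and the picture viewer there is one more tool, called after "Call:" as name(argument=value, ...) on one line, values as JSON. servo_tool: Moves the arm, as the interface text tells. Its arguments: {"type":"object","properties":{"increments":{"type":"array","items":{"type":"number"}},"squeeze":{"type":"number"}},"required":["increments"]}

```bash
mkdir -p pics; ls; cat > h.py <<'E'
import numpy as np,cv2,pickle,sys
from plant import ctrl
def cap(n,tag):
    d=ctrl.capture(n); cv2.imwrite(f'pics/{tag}.png',cv2.cvtColor(np.array(d['pixels']),cv2.COLOR_RGB2BGR)); pickle.dump(d,open(f'pics/{tag}.pkl','wb')); return d
def load(tag): return pickle.load(open(f'pics/{tag}.pkl','rb'))
def ray(d,u,v,fish=False):
    f=240/np.tan(np.radians(d['vertical_fov'])/2); x=(u-d['cx'])/f; y=(v-d['cy'])/f
    if fish:
        r=np.hypot(x,y); s=np.sin(r)/r if r>1e-9 else 1; c=np.array([x*s,y*s,np.cos(r)])
    else: c=np.array([x,y,1.])
    R=np.array(d['R']);t=np.array(d['t']); w=R.T@c; return -R.T@t, w/np.linalg.norm(w)
def plane(d,u,v,z,fish=False):
    o,w=ray(d,u,v,fish); return o+w*(z-o[2])/w[2]
def tri(rs):
    A=sum(np.eye(3)-np.outer(w,w) for o,w in rs); b=sum((np.eye(3)-np.outer(w,w))@o for o,w in rs)
    p=np.linalg.solve(A,b); return p,[np.linalg.norm(np.cross(p-o,w)) for o,w in rs]
def proj(d,X,fish=False):
    f=240/np.tan(np.radians(d['vertical_fov'])/2); c=np.array(d['R'])@np.array(X)+np.array(d['t'])
    if fish:
        r=np.hypot(c[0],c[1]); th=np.arctan2(r,c[2]); return d['cx']+f*th*c[0]/r, d['cy']+f*th*c[1]/r
    return d['cx']+f*c[0]/c[2], d['cy']+f*c[1]/c[2]
E
python3 - <<'E'
from h import *
for n in ['scene','top','wrist']:
    d=cap(n,n+'0'); print(n,d['vertical_fov'],d['cx'],d['cy'],-np.array(d['R']).T@np.array(d['t']))
print(ctrl.get_state())
E
```

```text
pics
scene 52.69449944211097 321.91362692710106 232.9418214308511 [ 1.21493669 -0.7321316   0.69080305]
top 53.90896517255652 312.2492726724073 239.74401985454656 [ 0.33375492 -0.04833454  1.13641832]
wrist 65.70646984690485 316.41021229224054 237.80661010861155 [ 0.35437542 -0.55033195  0.37359748]
{'clock': 0.15, 'joints': array([ 1.07299956,  0.46824384, -0.01156868,  1.60339829,  0.00601411,
        1.07139844, -0.05628578]), 'joint_velocities': array([-5.07529248e-05, -3.04037472e-03, -3.30384699e-04, -1.98028024e-03,
       -1.22399735e-03,  8.01798009e-04,  7.86374317e-04]), 'effort': array([ 1.46535272e-04, -5.32796073e+01,  2.11488758e-02, -2.51555675e+01,
        1.13954366e-02,  5.52285608e-03, -3.46016549e-09]), 'ee_pos': array([ 0.28527331, -0.58359441,  0.2385181 ]), 'tcp_rot': array([-3.05943526e+00, -7.07835418e-01,  7.03186344e-04]), 'ft_force': array([-1.07860766, -0.14840253, -0.19031848]), 'torque': array([-0.02356342, -0.05368306, -0.01403876]), 'gripper_width': 0.08548106501487279}
```

View pics/top0.png

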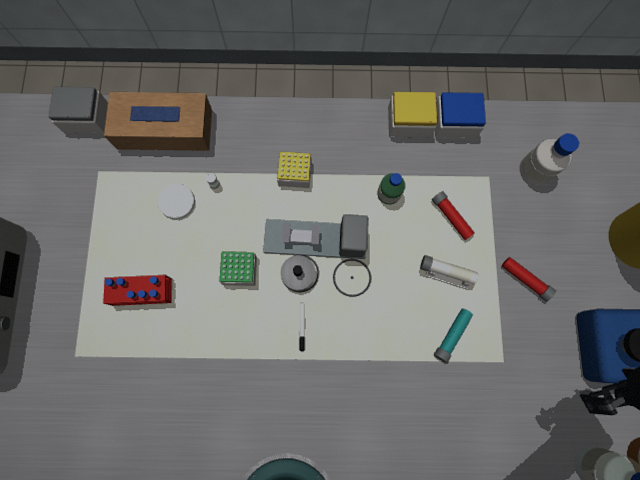

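View pics/scene0.png

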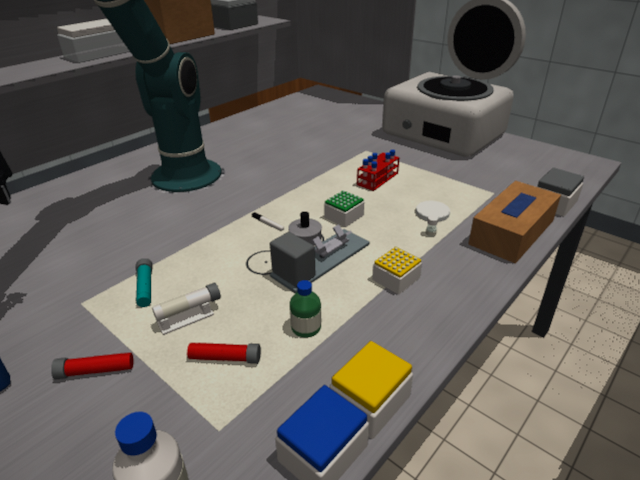

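View pics/wrist0.png

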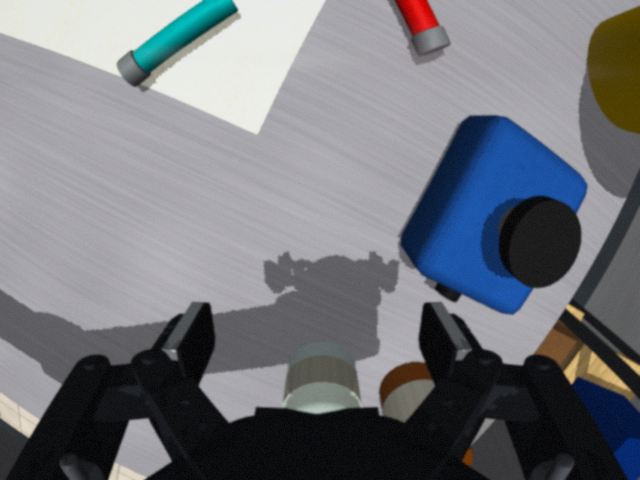

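```bash
python3 - <<'E'
from h import *
t=cv2.imread('pics/top0.png'); a=cv2.resize(t[200:310,210:500],None,fx=2.7,fy=2.7,interpolation=cv2.INTER_CUBIC)
s=cv2.imread('pics/scene0.png'); b=cv2.resize(s[190:340,120:360],None,fx=1.6,fy=1.6)
c=np.zeros((a.shape[0]+b.shape[0],max(a.shape[1],b.shape[1]),3),np.uint8); c[:a.shape[0],:a.shape[1]]=a; c[a.shape[0]:,:b.shape[1]]=b; cv2.imwrite('pics/crop0.png',c)
d=load('top0');e=load('scene0')
print('knob',tri([ray(d,298,271),ray(e,305,218)]))
print('knobtop',plane(d,297.5,270.5,.075)); print('ring',plane(d,352,278,0.001)); print('dot e',plane(e,265,262,.001))
for u,v in [(428,264),(475,278),(448,271)]: print(plane(d,u,v,.04))
for u,v in [(290,236),(318,238)]: print('v',plane(d,u,v,.055))
E
```

```text
knob (array([ 0.51800671, -0.01659781,  0.05902421]), [np.float64(0.003060256786800035), np.float64(0.003060256786799925)])
knobtop [ 0.51437788 -0.01816992  0.075     ]
ring [ 0.51027826 -0.14868856  0.001     ]
dot e [ 0.51489157 -0.14905371  0.001     ]
[ 0.53991703 -0.32510209  0.04      ]
[ 0.50797679 -0.43407072  0.04      ]
[ 0.52378734 -0.3715076   0.04      ]
v [0.59993658 0.00169285 0.055     ]
v [ 0.5959726 -0.0644165  0.055    ]
```

View pics/crop0.png

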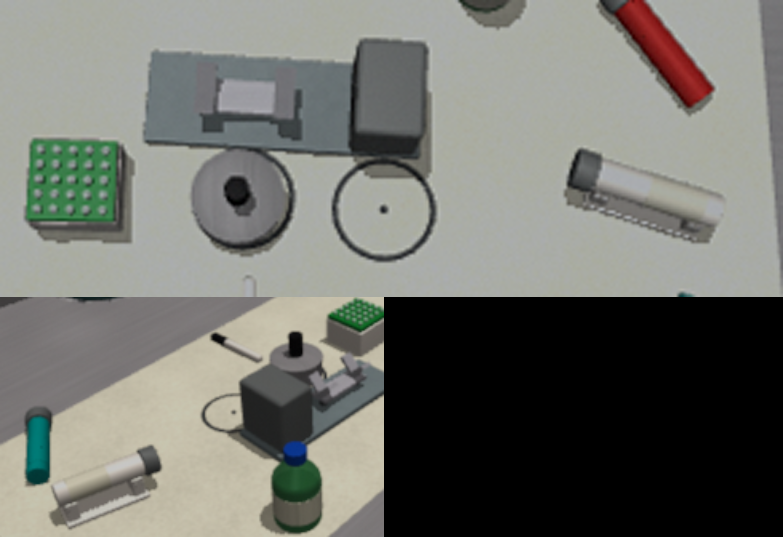

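```bash
cat >> h.py <<'E'
from scipy.spatial.transform import Rotation as Ro
def goal(p,yawworld=None):
    """rows in tool axes to reach TCP p with tool x pointing at world yaw"""
    s=ctrl.get_state(); R=Ro.from_rotvec(s['tcp_rot']).as_matrix(); d=R.T@(np.array(p)-s['ee_pos'])
    cur=np.arctan2(R[1,0],R[0,0]); out='toolx yaw %.4f'%cur
    # tool z down: turning +about tool z lowers world yaw
    if yawworld is not None: out+=' turn %.4f'%(-(((yawworld-cur)+np.pi)%(2*np.pi)-np.pi))
    print('shift',d.round(4),out,'ee',s['ee_pos'].round(4),'z',R[:,2].round(3),'F',s['ft_force'].round(2),'w',round(s['gripper_width'],4),'t',s['clock'])
E
python3 - <<'E'
from h import *
goal([.50,-.08,.24],0.0)
E
```

```text
shift [ 0.4141 -0.3581 -0.001 ] toolx yaw 0.4547 turn 0.4547 ee [ 0.2853 -0.5836  0.2385] z [-0.001  0.001 -1.   ] F [-1.08 -0.15 -0.19] w 0.0855 t 0.15
```

Call:
servo_tool(increments=[100,0.058,-0.051,0,0.15,100,0.11,-0.1,0,0.3,100,0.16,-0.155,0,0.45,100,0.2,-0.205,0,0.455,100,0.24,-0.26,0,0.455,100,0.28,-0.31,0,0.455,100,0.31,-0.36,0,0.455,100,0.342,-0.393,0,0.455,100,0.342,-0.393,0,0.455])

```text
clock: 1.27
ee_pos: [0.4204, -0.077, 0.2394]
tcp_rot: [-3.141, -0.008, -0.001]
ft_force: [0.3, -0.8, 1.0]
gripper_width: 0.0855
```

```bash
python3 - <<'E'
from h import *
d=cap('wrist','w1'); goal([.514,-.018,.058],0.0); print(-np.array(d['R']).T@np.array(d['t']),np.array(d['R']).round(3))
E
```

```text
shift [ 0.0933 -0.0566  0.1816] toolx yaw 0.0067 turn 0.0067 ee [ 0.4209 -0.0755  0.2394] z [ 0.001  0.001 -1.   ] F [0.51 2.8  0.48] w 0.0854 t 1.325
[ 0.49718129 -0.07700306  0.37467069] [[ 0.005 -1.    -0.   ]
 [-0.954 -0.005  0.301]
 [-0.301 -0.001 -0.954]]
```

View pics/w1.png

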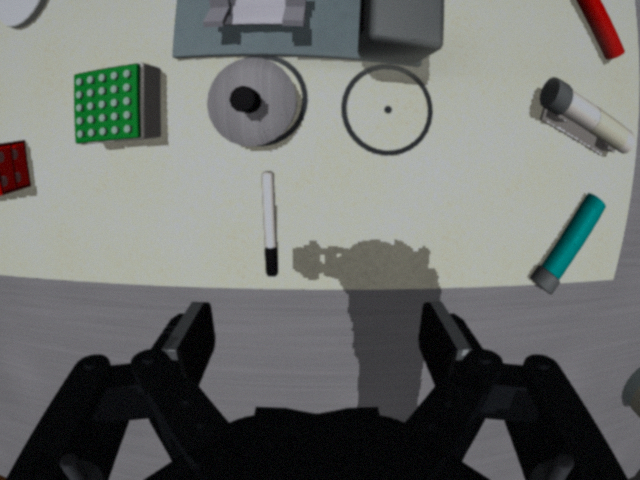

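```bash
python3 - <<'E'
from h import *
d=load('w1');T=load('top0');S=load('scene0')
def blob(d,x0,y0,x1,y1,th=60):
    p=np.array(d['pixels'])[y0:y1,x0:x1].max(2); m=(p<th).astype(np.uint8)
    n,l,st,c=cv2.connectedComponentsWithStats(m)
    return [(c[i][0]+x0,c[i][1]+y0,*st[i][2:]) for i in range(1,n) if st[i][4]>3]
print('w dot',blob(d,375,95,401,122,90)); print('w knob',blob(d,220,75,275,125,45)); 
print('T dot',blob(T,345,270,360,286,110)); print('T knob',blob(T,285,260,312,282,50)); print('S dot',blob(S,258,254,272,270,110)); print('S knob',blob(S,295,205,316,232,45))
print(plane(d,388,109,.001,True))
g=cv2.cvtColor(np.array(d['pixels']),cv2.COLOR_RGB2GRAY)
cv2.imwrite('pics/c1.png',cv2.resize(cv2.cvtColor(np.array(d['pixels']),cv2.COLOR_RGB2BGR)[0:170,170:460],None,fx=2.7,fy=2.7,interpolation=cv2.INTER_CUBIC))
E
```

```text
w dot [(np.float64(387.58620689655174), np.float64(109.27586206896552), np.int32(6), np.int32(6), np.int32(29))]
w knob [(np.float64(245.47704918032787), np.float64(99.82622950819672), np.int32(32), np.int32(26), np.int32(610))]
T dot [(np.float64(351.7142857142857), np.float64(277.0), np.int32(3), np.int32(3), np.int32(7))]
T knob [(np.float64(297.4567901234568), np.float64(270.679012345679), np.int32(10), np.int32(11), np.int32(81))]
S dot [(np.float64(271.0), np.float64(257.5), np.int32(1), np.int32(8), np.int32(8)), (np.float64(265.5), np.float64(261.5), np.int32(2), np.int32(2), np.int32(4))]
S knob [(np.float64(304.28333333333336), np.float64(219.56666666666666), np.int32(9), np.int32(16), np.int32(120))]
[ 0.51459686 -0.14826158  0.001     ]
```

View pics/c1.png

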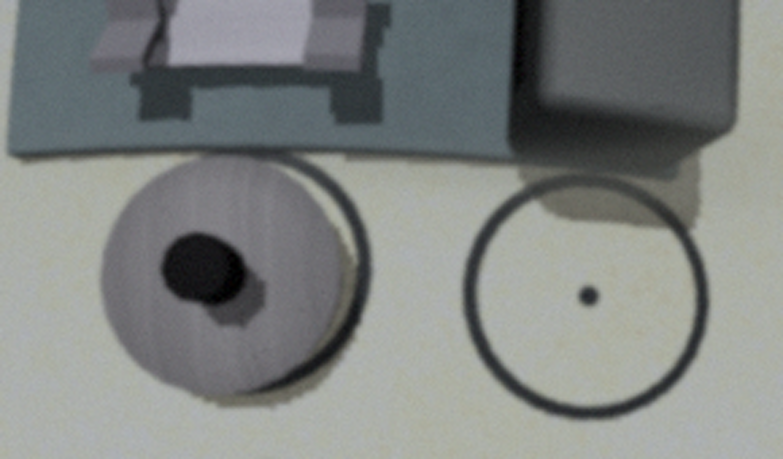

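```bash
python3 - <<'E'
from h import *
d=load('w1');T=load('top0');S=load('scene0')
print('dot tri',tri([ray(d,387.6,109.3,1),ray(T,351.7,277),ray(S,265.5,261.5)]))
print('knob tri (blob centroids)',tri([ray(d,245.5,99.8,1),ray(T,297.46,270.7),ray(S,304.3,219.6)]))
print('knob tri w,T',tri([ray(d,242.6,97.8,1),ray(T,297.46,270.7)]))
print('lid',plane(d,252.6,101.1,.039,1),'knobtop',plane(d,242.6,97.8,.075,1),plane(T,297.2,270.6,.075))
E
```

```text
dot tri (array([ 0.51377769, -0.14759199,  0.00087121]), [np.float64(0.0005729897961671592), np.float64(0.0011048450693245174), np.float64(0.0008634449844830269)])
knob tri (blob centroids) (array([ 0.51862685, -0.01666651,  0.05515317]), [np.float64(0.0008556894727273083), np.float64(0.0015722632319351965), np.float64(0.0007864451429430159)])
knob tri w,T (array([ 0.51855638, -0.01643257,  0.06133272]), [np.float64(0.002609202299924607), np.float64(0.0026092022999248264)])
lid [ 0.51912636 -0.01981118  0.039     ] knobtop [ 0.51980577 -0.01779641  0.075     ] [ 0.51413855 -0.01749172  0.075     ]
```

Call:
servo_tool(increments=[100,0.05,-0.03,0,0.007,100,0.097,-0.058,0.04,0.007,100,0.097,-0.058,0.09,0.007,100,0.097,-0.058,0.09,0.007])

```text
clock: 1.82
ee_pos: [0.514, -0.023, 0.1456]
tcp_rot: [-3.141, 0.011, 0.015]
ft_force: [0.1, 0.6, 0.1]
gripper_width: 0.0858
```

```bash
python3 - <<'E'
from h import *
d=cap('wrist','w2'); goal([.518,-.0175,.060],0.0)
E
```

```text
shift [ 0.0026 -0.0058  0.0882] toolx yaw -0.0076 turn -0.0076 ee [ 0.5157 -0.0233  0.1482] z [-0.005 -0.    -1.   ] F [ 0.38 -0.48  0.09] w 0.0854 t 1.875
```

View pics/w2.png

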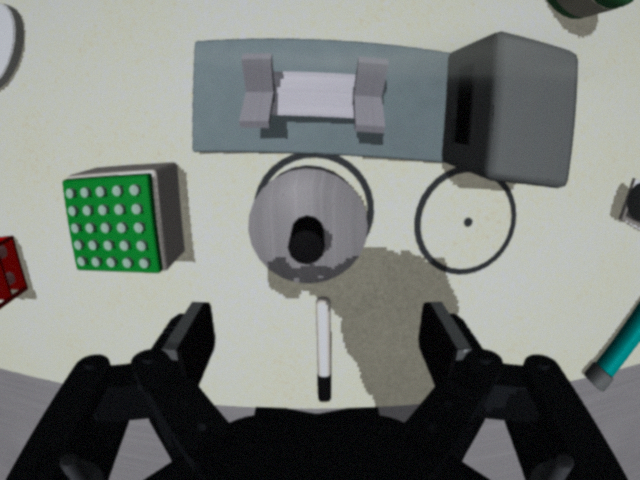

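```bash
python3 - <<'E'
from h import *
d1=load('w1');d=load('w2');T=load('top0')
p=np.array(d['pixels']);
cv2.imwrite('pics/c2.png',cv2.resize(p[20:300,180:590,::-1],None,fx=1.9,fy=1.9,interpolation=cv2.INTER_CUBIC))
print('dot',plane(d,467.7,222.3,.001,1),tri([ray(d,467.7,222.3,1),ray(d1,387.6,109.3,1)]))
print('lidc',plane(d,308.5,224,.039,1)); print('knobtop',plane(d,305,246,.075,1), tri([ray(d,305,246,1),ray(d1,242.6,97.8,1)]))
E
```

```text
dot [ 0.51371979 -0.14810838  0.001     ] (array([ 0.51416221, -0.14752999,  0.00243419]), [np.float64(7.045919315912941e-05), np.float64(7.045919315917768e-05)])
lidc [ 0.5233568  -0.01804405  0.039     ]
knobtop [ 0.52027854 -0.01669086  0.075     ] (array([ 0.5198008 , -0.01702206,  0.07314217]), [np.float64(0.00042703683767695677), np.float64(0.00042703683767698566)])
```

View pics/c2.png

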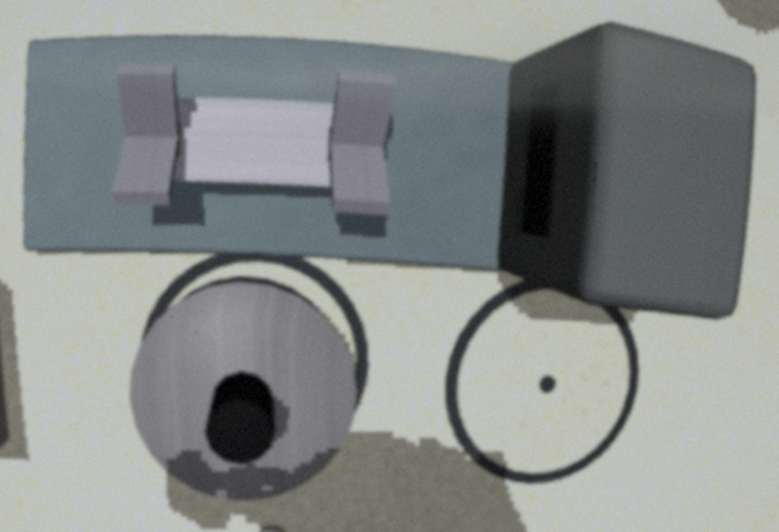

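Call:
servo_tool(increments=[100,0.003,-0.005,0.03,-0.003,100,0.003,-0.005,0.055,-0.003,100,0.003,-0.005,0.075,-0.003,100,0.003,-0.005,0.075,-0.003,100,0.003,-0.005,0.075,-0.003])

```text
clock: 2.5
ee_pos: [0.5215, -0.0183, 0.0765]
tcp_rot: [3.141, -0.008, 0.005]
ft_force: [0.9, 0.6, 0.6]
gripper_width: 0.0851
```

```bash
python3 - <<'E'
from h import *
d=cap('wrist','w3'); goal([.5198,-.017,.062],0.0)
goal([.5198,-.017,.062],0.0)
E
```

```text
shift [-0.0018 -0.0012  0.0143] toolx yaw -0.0049 turn -0.0049 ee [ 0.5215 -0.0182  0.0764] z [ 0.003 -0.    -1.   ] F [ 0.3   0.39 -0.98] w 0.0854 t 2.55
shift [-0.0018 -0.0012  0.0143] toolx yaw -0.0049 turn -0.0049 ee [ 0.5215 -0.0182  0.0764] z [ 0.003 -0.    -1.   ] F [ 0.3   0.39 -0.98] w 0.0854 t 2.55
```

View pics/w3.png

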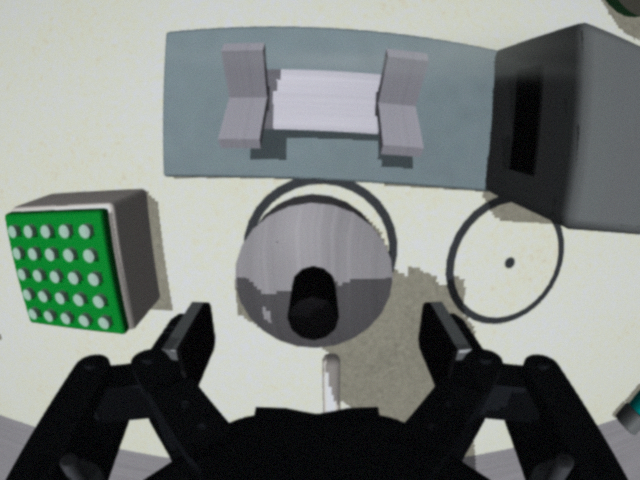

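Call:
servo_tool(increments=[100,-0.001,-0.001,0.015,0,100,-0.001,-0.001,0.023,0,50,-0.001,-0.001,0.023,0,20,-0.001,-0.001,0.023,0,10,-0.001,-0.001,0.023,0,10,-0.001,-0.001,0.023,0,10,-0.001,-0.001,0.023,0,10,-0.001,-0.001,0.023,0], squeeze=25)

```text
clock: 3.55
ee_pos: [0.5194, -0.0167, 0.0515]
tcp_rot: [3.142, -0.007, 0.001]
ft_force: [-0.2, -0.2, 3.0]
gripper_width: 0.0214
```

```bash
python3 - <<'E'
from h import *
d=cap('wrist','w4'); goal([.514,-.1478,.053],0.0)
E
```

```text
shift [-0.0048  0.1311 -0.0015] toolx yaw -0.0042 turn -0.0042 ee [ 0.5193 -0.0167  0.0515] z [ 0. -0. -1.] F [ 0.02 -0.12  3.39] w 0.021 t 3.6
```

View pics/w4.png

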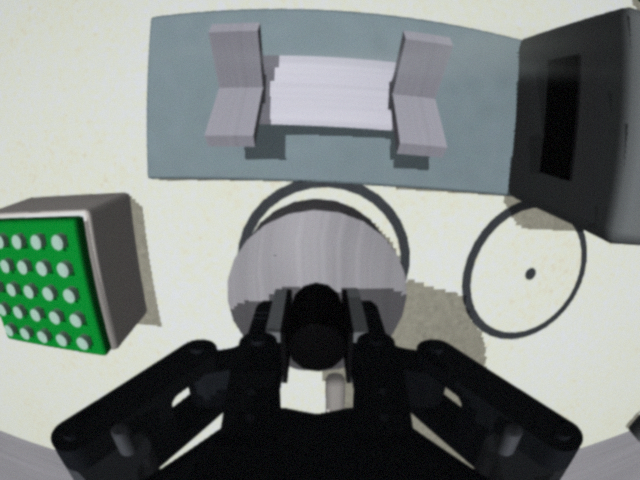

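Call:
servo_tool(increments=[10,0,0.006,0,0,10,-0.001,0.018,0,0,10,-0.001,0.032,0,0,10,-0.002,0.046,0,0,10,-0.002,0.06,0,0,10,-0.003,0.074,0,0,10,-0.003,0.088,0,0,10,-0.004,0.102,0,0,10,-0.004,0.115,0,0,10,-0.005,0.125,0,0,10,-0.005,0.131,0,0,10,-0.005,0.131,0,0])

```text
clock: 5.1
ee_pos: [0.5136, -0.1488, 0.0515]
tcp_rot: [3.141, -0.008, 0.0]
ft_force: [-0.0, 2.6, 5.7]
gripper_width: 0.021
```

```bash
python3 - <<'E'
from h import *
d=cap('wrist','w5'); goal([.514,-.1478,.053],0.0);cap('scene','s5');d=cap('top','t5')
p=np.array(d['pixels']);
E
```

```text
shift [ 0.0004 -0.001  -0.0015] toolx yaw -0.0053 turn -0.0053 ee [ 0.5136 -0.1488  0.0515] z [ 0. -0. -1.] F [-0.5   1.2   5.41] w 0.021 t 5.15
```

View pics/w5.png

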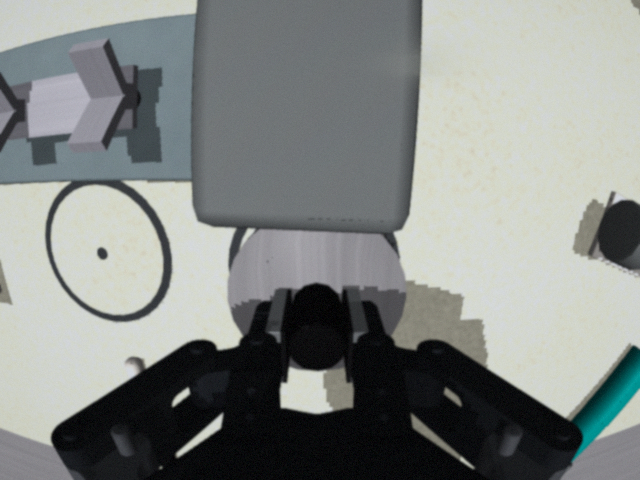

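Call:
servo_tool(increments=[25,0,0,0,0,45,0,0,0,0,60,0,0,0,0,60,0,0,0,0,60,0,0,-0.02,0,60,0,0,-0.05,0,60,0,0,-0.1,0,70,-0.02,0,-0.13,0,70,-0.04,0,-0.14,0,70,-0.04,0,-0.14,0,70,-0.04,0,-0.14,0])

```text
clock: 6.62
ee_pos: [0.4739, -0.1476, 0.191]
tcp_rot: [-3.142, 0.007, -0.0]
ft_force: [-0.4, -0.4, 0.1]
gripper_width: 0.0594
```

```bash
python3 - <<'E'
from h import *
d=cap('wrist','w6'); goal([.514,-.1478,.053],0.0);cap('scene','s6')
E
```

```text
shift [0.0401 0.0002 0.1377] toolx yaw -0.0041 turn -0.0041 ee [ 0.4739 -0.1475  0.1907] z [-0.  0. -1.] F [-0.05 -0.18 -0.1 ] w 0.0596 t 6.675
```

View pics/w6.png

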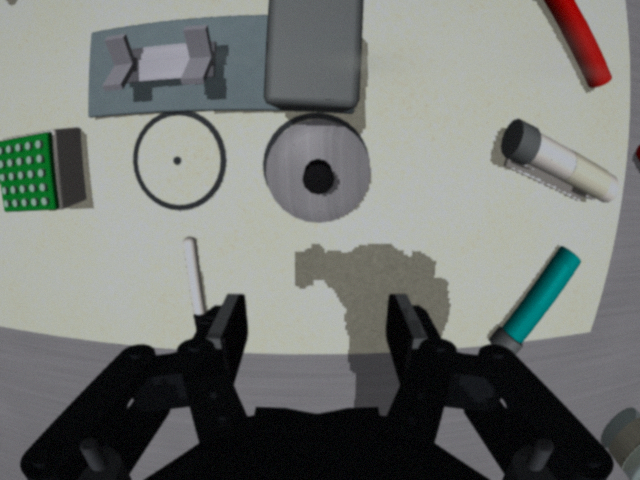

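View pics/s6.png

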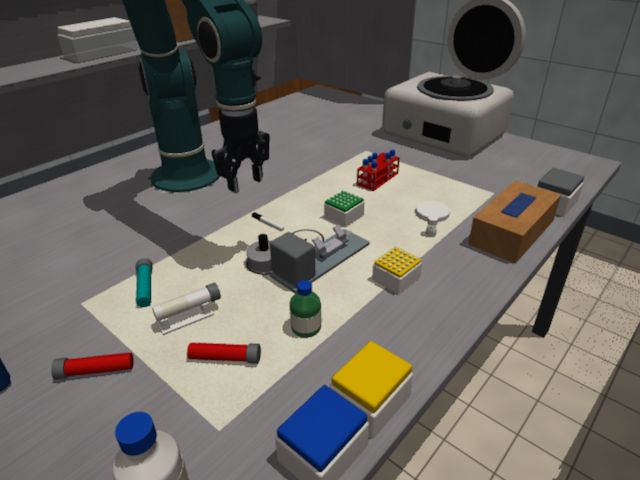

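```bash
python3 - <<'E'
from h import *
w=load('w6'); print('pot knob now',plane(w,319.5,174.5,.075,1),'lid',plane(w,317,168,.039,1)); print(ctrl.get_state()['joints'].round(2))
for t,(y0,y1,x0,x1) in {'w3':(30,175,205,440),'w2':(40,150,230,400),'w4':(10,170,195,465)}.items():
    p=np.array(load(t)['pixels'])[y0:y1,x0:x1,::-1]; s=790/p.shape[1]; print(t,s,x0,y0)
    cv2.imwrite(f'pics/v_{t}.png',cv2.resize(p,None,fx=s,fy=s,interpolation=cv2.INTER_CUBIC))
E
```

```text
pot knob now [ 0.51651765 -0.15031149  0.075     ] lid [ 0.51672497 -0.14867753  0.039     ]
[ 0.49  0.29 -0.3   2.    0.11  0.86 -1.44]
w3 3.3617021276595747 205 30
w2 4.647058823529412 230 40
w4 2.925925925925926 195 10
```

View pics/v_w2.png

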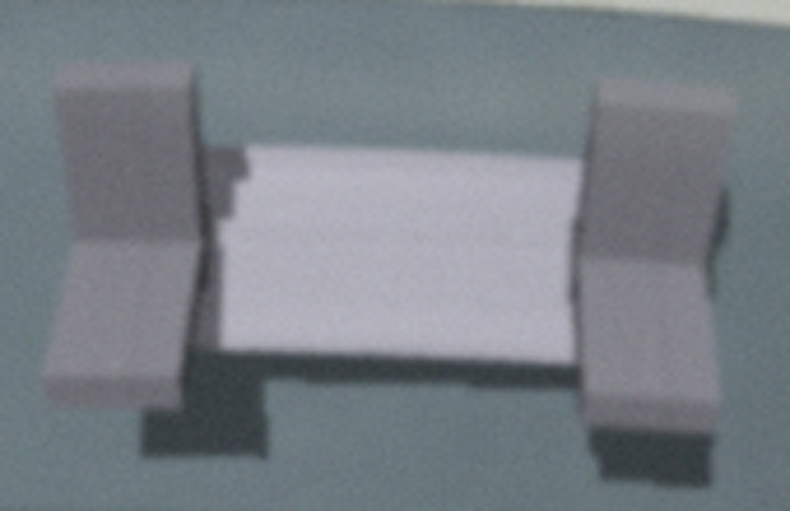

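View pics/v_w4.png

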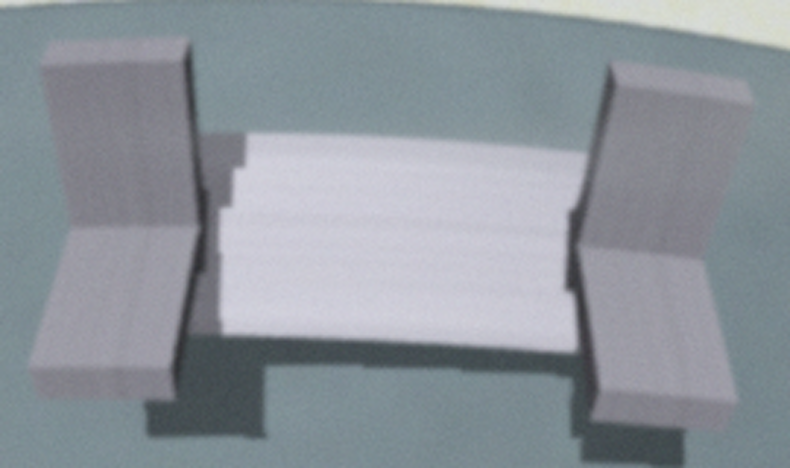

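```bash
python3 - <<'E'
from h import *
a=load('w2');b=load('w4')
A=[(60,65),(190,65),(45,403),(183,407),(600,82),(732,90),(585,425),(717,430)]
B=[(45,43),(188,38),(32,397),(175,400),(612,63),(752,82),(593,418),(735,427)]
P=[];Q=[]
for p,q in zip(A,B):
    r1=ray(a,p[0]/4.647+230,p[1]/4.647+40,1); r2=ray(b,q[0]/2.926+195,q[1]/2.926+10,1)
    x,e=tri([r1,r2]); x1=r1[0]+r1[1]*(.055-r1[0][2])/r1[1][2]; x2=r2[0]+r2[1]*(.055-r2[0][2])/r2[1][2]; P.append(x1);Q.append(x2)
    print(x.round(4),np.round(e[0],4),x1.round(4)[:2],x2.round(4)[:2])
for n,Z in(('w2',P),('w4',Q)):
    Z=np.array(Z); c=Z.mean(0); L=Z[:4].mean(0);R=Z[4:].mean(0); v=L-R
    print(n,c,np.linalg.norm(v),'angle of v from +y',np.arctan2(-v[0],v[1]))
# valley ends
for t,s,ox,oy,p in (('w2',4.647,230,40,[(75,240),(198,240),(582,258),(705,262)]),('w4',2.926,195,10,[(72,229),(195,228),(582,246),(703,259)])):
    d=load(t)
    for u,v in p: print(t,'valley',plane(d,u/s+ox,v/s+oy,.0358,1).round(4))
v=[tri([ray(a,p[0]/4.647+230,p[1]/4.647+40,1),ray(b,q[0]/2.926+195,q[1]/2.926+10,1)])[0].round(4) for p,q in zip([(75,240),(198,240),(582,258),(705,262)],[(72,229),(195,228),(582,246),(703,259)])]; print(v)
E
```

```text
[0.6341 0.0195 0.0574] 0.0002 [0.6347 0.0198] [0.6346 0.0203]
[0.6338 0.0028 0.0543] 0.0002 [0.6337 0.0029] [0.6337 0.0025]
[0.5897 0.0225 0.0552] 0.0 [0.5897 0.0226] [0.5897 0.0226]
[0.5885 0.0045 0.0547] 0.0001 [0.5885 0.0044] [0.5886 0.0045]
[ 0.6319 -0.0498  0.0509] 0.0003 [ 0.6309 -0.0495] [ 0.631  -0.0486]
[ 0.6304 -0.0666  0.0553] 0.0001 [ 0.6306 -0.0666] [ 0.6304 -0.0668]
[ 0.5855 -0.0486  0.0451] 0.0002 [ 0.5856 -0.0475] [ 0.5864 -0.0465]
[ 0.5857 -0.0648  0.0553] 0.0003 [ 0.5853 -0.0648] [ 0.5859 -0.065 ]
w2 [ 0.60987605 -0.02234871  0.055     ] 0.06957320111408924 angle of v from +y -0.05041245885744507
w4 [ 0.61005132 -0.022126    0.055     ] 0.0692509413360646 angle of v from +y -0.04671590632564772
w2 valley [0.6127 0.0216 0.0358]
w2 valley [0.6118 0.0043 0.0358]
w2 valley [ 0.6088 -0.049   0.0358]
w2 valley [ 0.6087 -0.0664  0.0358]
w4 valley [0.6124 0.0218 0.0358]
w4 valley [0.6115 0.0044 0.0358]
w4 valley [ 0.6092 -0.0487  0.0358]
w4 valley [ 0.6084 -0.0663  0.0358]
[array([0.6124, 0.0215, 0.0369]), array([0.6118, 0.0046, 0.0342]), array([ 0.6092, -0.0492,  0.0335]), array([ 0.6086, -0.0664,  0.0355])]
```

Call:
servo_tool(increments=[70,0.01,0.04,0,-0.18,70,0.02,0.09,0,-0.36,70,0.03,0.13,0,-0.54,70,0.04,0.17,0,-0.72,70,0.05,0.2,0,-0.9,70,0.05,0.227,0,-1.08,70,0.05,0.227,0,-1.24,70,0.05,0.227,0,-1.285,70,0.05,0.227,0,-1.285,70,0.05,0.227,0,-1.285])

```text
clock: 7.98
ee_pos: [0.5228, -0.3746, 0.1907]
tcp_rot: [-2.519, -1.876, 0.0]
ft_force: [-0.8, 0.1, -0.0]
gripper_width: 0.0598
```

```bash
python3 - <<'E'
from h import *
d=cap('wrist','w7'); goal([.524,-.375,.1],1.285);print(ctrl.get_state()['joints'].round(2))
E
```

```text
shift [-0.      0.0014  0.0909] toolx yaw 1.2803 turn -0.0047 ee [ 0.5227 -0.3746  0.1909] z [-0.  0. -1.] F [ 0.25 -0.37  0.6 ] w 0.0598 t 8.025
[ 0.9   0.56 -0.46  1.64  0.28  1.01  0.06]
```

View pics/w7.png

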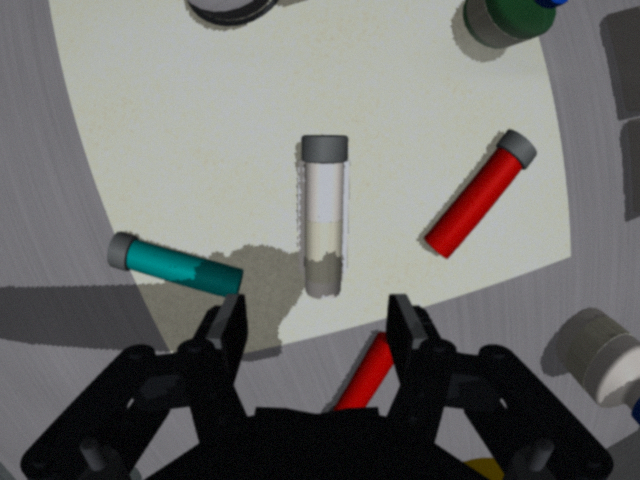

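```bash
python3 - <<'E'
from h import *
p=np.array(load('w7')['pixels'])[120:310,260:390,::-1]; a=cv2.resize(p,None,fx=3,fy=3,interpolation=cv2.INTER_CUBIC)
q=np.array(load('w6')['pixels'])[110:215,485:630,::-1]; b=cv2.resize(q,None,fx=2.7,fy=2.7,interpolation=cv2.INTER_CUBIC)
c=np.zeros((600,800,3),np.uint8); c[:a.shape[0],:a.shape[1]]=a; c[:b.shape[0],400:400+b.shape[1]]=b; cv2.imwrite('pics/c7.png',c)
E
```

```text
(no output)
```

View pics/c7.png

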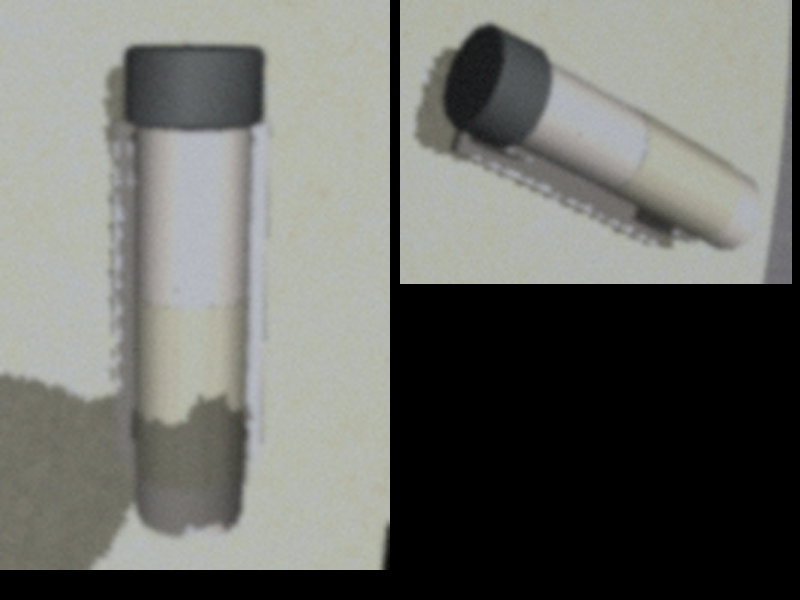

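```bash
python3 - <<'E'
from h import *
d=load('w7');e=load('w6')
f=lambda x,y:(260+x/3,120+y/3)
print('boundary tri',tri([ray(d,*f(192,305),1),ray(e,570.9,170.4,1)]))
g=lambda x,y:(485+(x-400)/2.7,110+y/2.7)
print('seam tri',tri([ray(d,*f(194,127),1),ray(e,*g(540,103),1)]))
def cen(y,l,r,z=.04):
    P=[plane(d,*f(x,y),z,1) for x in (l,r)]; return (P[0]+P[1])/2,np.linalg.norm(P[0]-P[1])
A,wa=cen(140,136,247);B,wb=cen(480,136,242);C,wc=cen(90,126,264)
print(A,wa,B,wb,C,wc)
v=A-B; v/=np.linalg.norm(v); yaw=np.arctan2(v[1],v[0]); print('yaw',yaw, 'cap based',np.arctan2(*(C-B)[[1,0]]))
capend=plane(d,*f(194,45),.045,1); seam=plane(d,*f(194,128),.055,1); bot=plane(d,*f(190,530),.035,1)
for n,x,o in(('capend',capend,-75),('seam',seam,-55),('bot',bot,55)): print(n,x, 'mid est',x+v*o/1000)
mid=A+v*((seam-A)@v-.055); print('mid',mid)
print(np.array(d['R']).T@np.array([0,0,1]), -np.array(d['R']).T@np.array(d['t']))
goal(mid,yaw)
E
```

```text
boundary tri (array([ 0.52677375, -0.37416607,  0.04812809]), [np.float64(0.002073290824046955), np.float64(0.0020732908240469103)])
seam tri (array([ 0.54176219, -0.32976785,  0.0533089 ]), [np.float64(0.0005839126393050936), np.float64(0.0005839126393050824)])
[ 0.54067902 -0.33419279  0.04      ] 0.028504716563412736 [ 0.51337897 -0.42481426  0.04      ] 0.02971705754467823 [ 0.54522242 -0.32200873  0.04      ] 0.03519954082491372
yaw 1.2781896999051883 cap based 1.2704237642790208
capend [ 0.54815637 -0.31075285  0.045     ] mid est [ 0.5265227  -0.38256499  0.045     ]
seam [ 0.54229151 -0.32985394  0.055     ] mid est [ 0.52642681 -0.38251618  0.055     ]
bot [ 0.50863318 -0.44234359  0.035     ] mid est [ 0.52449788 -0.38968135  0.035     ]
mid [ 0.52614683 -0.38243183  0.04      ]
[-0.0871499  -0.28748358 -0.9538124 ] [ 0.54484701 -0.30142075  0.3258883 ]
shift [-0.0066  0.0056  0.1509] toolx yaw 1.2803 turn 0.0022 ee [ 0.5227 -0.3746  0.1909] z [-0.  0. -1.] F [ 0.25 -0.37  0.6 ] w 0.0598 t 8.025
```

Call:
servo_tool(increments=[70,-0.007,0.005,0.05,0.003,70,-0.007,0.005,0.09,0.003,70,-0.007,0.005,0.115,0.003,70,-0.007,0.005,0.115,0.003], squeeze=50)

```text
clock: 8.52
ee_pos: [0.5242, -0.3819, 0.0741]
tcp_rot: [-2.519, -1.871, 0.002]
ft_force: [-0.2, 0.1, 0.5]
gripper_width: 0.0601
```

```bash
python3 - <<'E'
from h import *
d=cap('wrist','w8'); goal([.5263,-.3835,.029],1.277)
E
```

```text
shift [-0.0007  0.0012  0.0469] toolx yaw 1.2778 turn 0.0008 ee [ 0.5254 -0.3825  0.0759] z [-0.001  0.001 -1.   ] F [-0.21 -0.81  1.44] w 0.0599 t 8.575
```

View pics/w8.png

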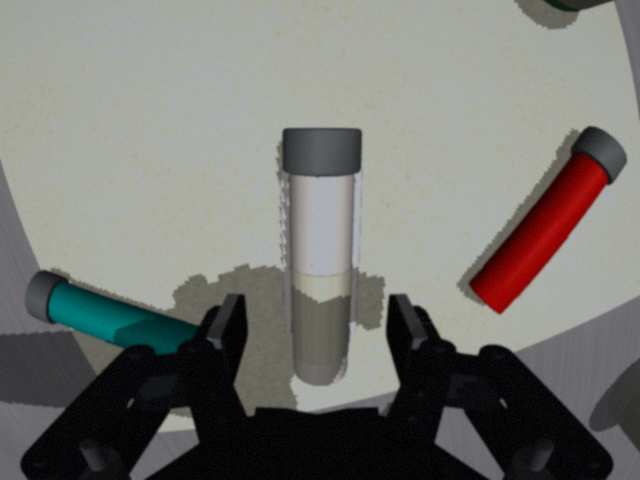

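```bash
python3 - <<'E'
from h import *
d=load('w8');e=load('w7')
v=np.array([np.cos(1.277),np.sin(1.277),0])
for n,a,b,z,o in (('seam',(322,174.5),(324.7,162.3),.055,-.055),('bnd',(321,275),(323.7,221.7),.055,0),('capend',(322,128),(324.7,135),.05,-.075),('bot',(318,384),(323.3,297),.04,.055)):
    x,err=tri([ray(d,*a,1),ray(e,*b,1)]); print(n,x.round(4),np.round(err[0],4),'mid',(x+o*v).round(4), (plane(d,*a,z,1)+o*v).round(4))
E
```

```text
seam [ 0.5423 -0.3301  0.0501] 0.0 mid [ 0.5264 -0.3827  0.0501] [ 0.5265 -0.3821  0.055 ]
bnd [ 0.5292 -0.3722  0.0562] 0.0001 mid [ 0.5292 -0.3722  0.0562] [ 0.5291 -0.3727  0.055 ]
capend [ 0.5482 -0.3109  0.0398] 0.0001 mid [ 0.5265 -0.3827  0.0398] [ 0.5263 -0.3826  0.05  ]
bot [ 0.5106 -0.4319  0.0566] 0.0007 mid [ 0.5265 -0.3793  0.0566] [ 0.5219 -0.3924  0.04  ]
```

Call:
servo_tool(increments=[70,0,0.001,0.03,0,70,0,0.001,0.047,0,70,0,0.001,0.047,0,30,0,0.001,0.047,0,10,0,0.001,0.047,0,10,0,0.001,0.047,0,10,0,0.001,0.047,0,10,0,0.001,0.047,0], squeeze=50)

```text
clock: 9.57
ee_pos: [0.5271, -0.3836, 0.0307]
tcp_rot: [2.521, 1.872, 0.001]
ft_force: [-1.3, 1.5, 6.3]
gripper_width: 0.0286
```

```bash
python3 - <<'E'
from h import *
d=cap('wrist','w9'); goal([.5265,-.3825,.029],1.277)
E
```

```text
shift [ 0.0009 -0.0009  0.0017] toolx yaw 1.2775 turn 0.0005 ee [ 0.5271 -0.3836  0.0307] z [ 0.001 -0.001 -1.   ] F [-2.16  1.37  5.31] w 0.0285 t 9.625
```

View pics/w9.png

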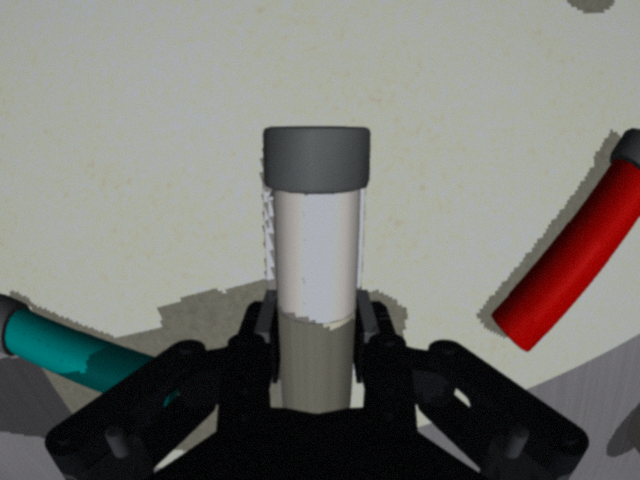

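Call:
servo_tool(increments=[10,0,0,-0.01,0,10,0,0,-0.03,0,10,0,0,-0.06,0,10,0,0,-0.1,0,10,0.02,-0.001,-0.13,0,10,0.05,-0.003,-0.13,-0.05,10,0.09,-0.006,-0.13,-0.1,10,0.13,-0.009,-0.13,-0.15,10,0.17,-0.011,-0.13,-0.2,10,0.21,-0.014,-0.13,-0.245,10,0.25,-0.017,-0.13,-0.245,10,0.28,-0.019,-0.13,-0.245])

```text
clock: 11.12
ee_pos: [0.5885, -0.106, 0.1587]
tcp_rot: [-2.268, -2.171, 0.0]
ft_force: [0.2, 0.4, -1.2]
gripper_width: 0.0286
```

```bash
python3 - <<'E'
from h import *
d=cap('scene','s10'); goal([.6103,-.0234,.140],1.523); print(ctrl.get_state()['joints'].round(2))
E
```

```text
shift [0.0782 0.0179 0.0194] toolx yaw 1.5322 turn 0.0092 ee [ 0.5894 -0.1009  0.1591] z [-0.     0.004 -1.   ] F [ 0.95  3.57 -0.26] w 0.0285 t 11.175
[ 0.54  0.55 -0.56  1.77  0.35  0.92 -0.21]
```

View pics/s10.png

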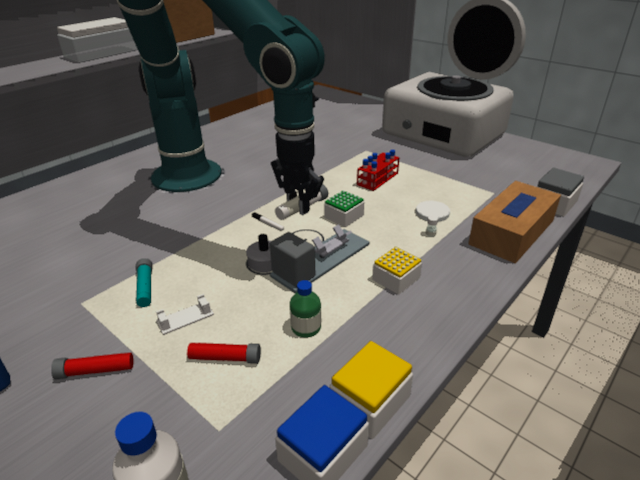

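Call:
servo_tool(increments=[10,0.03,0.006,0,0,10,0.06,0.012,0,0,10,0.088,0.016,0.01,0,10,0.088,0.016,0.04,0,10,0.088,0.016,0.06,0,10,0.088,0.016,0.06,0,10,0.088,0.016,0.06,0])

```text
clock: 12.05
ee_pos: [0.6097, -0.0227, 0.0998]
tcp_rot: [2.274, 2.167, 0.001]
ft_force: [0.2, 0.3, -0.9]
gripper_width: 0.0288
```

```bash
python3 - <<'E'
from h import *
d=cap('wrist','w11'); goal([.6103,-.0234,.080],1.523); cap('scene','s11');cap('top','t11')
E
```

```text
shift [-0.0007  0.0004  0.0202] toolx yaw 1.5222 turn -0.0008 ee [ 0.61   -0.0227  0.1002] z [ 0.002 -0.    -1.   ] F [ 0.7  -0.3  -0.26] w 0.0288 t 12.1
```

View pics/w11.png

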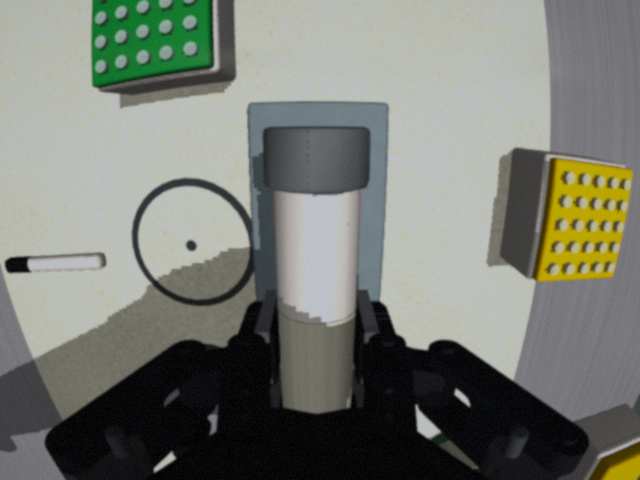

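View pics/s11.png

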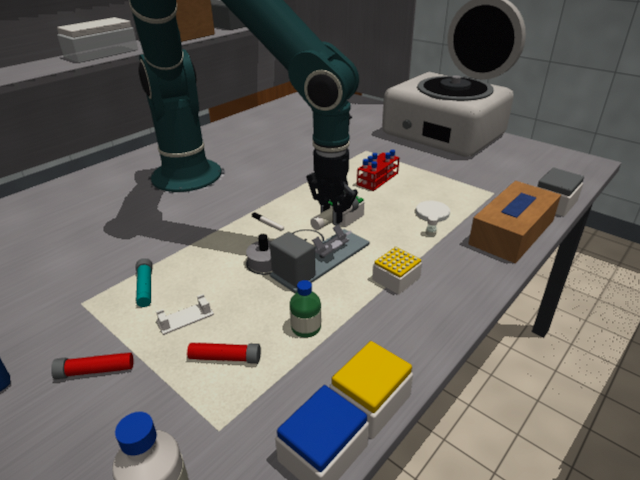

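```bash
python3 - <<'E'
from h import *
for t,z in (('w11',.1095),('w9',.040)):
    d=load(t); yaw=1.5222 if t=='w11' else 1.2775; v=np.array([np.cos(yaw),np.sin(yaw),0])
    print(t,'seam',plane(d,317.5,192,z+.0165,1)-.055*v,'capend',plane(d,317.5,126.5,z+.01,1)-.075*v)
    def cen(y,l,r): return (plane(d,l,y,z,1)+plane(d,r,y,z,1))/2
    C=cen(160,264.5,369.5);B=cen(300,277,357); w=C-B; print('yaw',np.arctan2(w[1],w[0]),C,B)
E
python3 - <<'E'
import cv2
a=cv2.imread('pics/w11.png')[110:420,230:400]; cv2.imwrite('pics/c11.png',cv2.resize(a,None,fx=1.9,fy=1.9))
E
```

```text
w11 seam [ 0.60999788 -0.02135191  0.126     ] capend [ 0.60997823 -0.02195604  0.1195    ]
yaw 1.5227040908077087 [0.61294869 0.04174291 0.1095    ] [ 0.61043106 -0.01056689  0.1095    ]
w9 seam [ 0.52778025 -0.38244194  0.0565    ] capend [ 0.52764255 -0.3829665   0.05      ]
yaw 1.2778272239843975 [ 0.54595474 -0.32192961  0.04      ] [ 0.53077729 -0.37224451  0.04      ]
```

View pics/c11.png

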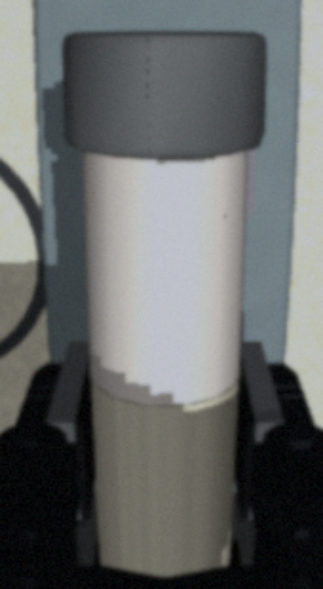

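Call:
servo_tool(increments=[10,0,0,0.02,0,10,0,0,0.035,0,10,0,0,0.042,0,10,0,0,0.046,0,10,0,0,0.046,0,10,0,0,0.046,0])

```text
clock: 12.95
ee_pos: [0.6097, -0.0224, 0.0537]
tcp_rot: [2.274, 2.167, 0.001]
ft_force: [0.4, 0.7, -0.9]
gripper_width: 0.0284
```

```bash
python3 - <<'E'
from h import *
d=cap('wrist','w12'); cap('scene','s12'); goal([.6103,-.0234,.0415],1.523); print(ctrl.get_state()['torque'])
E
```

```text
shift [-0.0009  0.0007  0.0122] toolx yaw 1.5227 turn -0.0003 ee [ 0.6096 -0.0225  0.0537] z [ 0.001 -0.    -1.   ] F [ 0.34  0.31 -0.87] w 0.0287 t 13.05
[-0.0297683  -0.0148612   0.00348545]
```

View pics/w12.png

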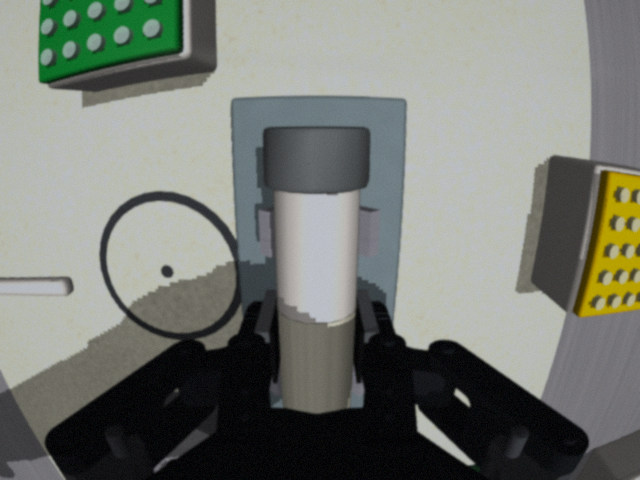

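Call:
servo_tool(increments=[10,0,0.0006,0.003,0,10,0,0.0006,0.005,0,10,0,0.0006,0.007,0,10,0,0.0006,0.009,0,10,0,0.0006,0.009,0,10,0,0.0006,0.009,0])

```text
clock: 13.8
ee_pos: [0.6106, -0.0225, 0.0447]
tcp_rot: [2.273, 2.167, 0.002]
ft_force: [1.4, 0.2, 4.5]
gripper_width: 0.0291
```

```bash
python3 - <<'E'
from h import *
goal([.6103,-.0234,.0415],1.523); print(ctrl.get_state()['torque'])
E
```

```text
shift [-0.0009 -0.0003  0.0032] toolx yaw 1.5227 turn -0.0003 ee [ 0.6106 -0.0225  0.0447] z [ 0.002 -0.    -1.   ] F [1.39 0.17 4.46] w 0.0291 t 13.8
[-0.10264829 -0.3471046   0.01180888]
```

Call:
servo_tool(increments=[10,0,0.0003,0.001,0,10,0,0.0003,0.002,0,10,0,0.0003,0.003,0,10,0,0.0003,0.003,0,10,0,0.0003,0.003,0])

```text
clock: 14.42
ee_pos: [0.6106, -0.0225, 0.0416]
tcp_rot: [2.274, 2.167, 0.001]
ft_force: [1.0, -0.7, 6.5]
gripper_width: 0.0285
```

```bash
python3 - <<'E'
from h import *
d=cap('wrist','w14');goal([.6103,-.0234,.0415],1.523); print(ctrl.get_state()['torque'])
cap('scene','s14');cap('top','t14')
goal([.6103,-.0234,.0415],1.523); print(ctrl.get_state()['torque'])
a=cv2.imread('pics/s14.png')[170:300,220:400]; b=cv2.imread('pics/t14.png')[200:310,210:400]
c=np.zeros((600,800,3),np.uint8); c[:286,:396]=cv2.resize(a,(396,286)); c[300:520,:380]=cv2.resize(b,(380,220)); w=cv2.imread('pics/w14.png'); c[:300,400:]=cv2.resize(w,(400,300)); cv2.imwrite('pics/c14.png',c)
E
```

```text
shift [-0.0009 -0.0003  0.0001] toolx yaw 1.5228 turn -0.0002 ee [ 0.6106 -0.0225  0.0416] z [ 0.001 -0.    -1.   ] F [ 1.52 -0.59  6.02] w 0.0283 t 14.475
[-0.10766912 -0.23919091 -0.03046762]
shift [-0.0009 -0.0003  0.0002] toolx yaw 1.5227 turn -0.0003 ee [ 0.6106 -0.0225  0.0417] z [ 0.001 -0.    -1.   ] F [-0.35 -0.25  6.94] w 0.0285 t 14.575
[-0.16100715 -0.22792034 -0.02429029]
```

View pics/w14.png

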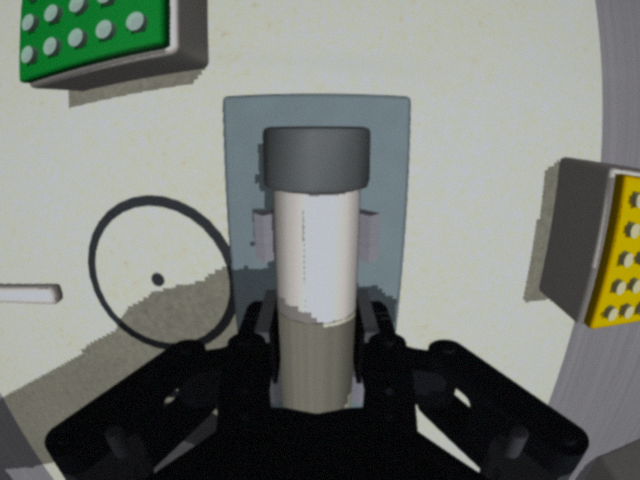

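View pics/c14.png

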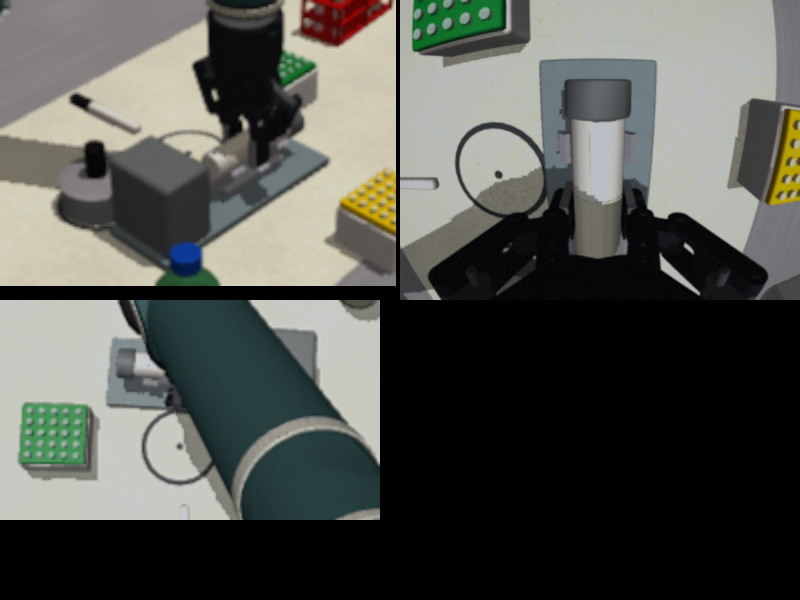

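Call:
servo_tool(increments=[10,0,0,0,0,10,0,0,0,0,10,0,0,0,0])

```text
clock: 14.95
ee_pos: [0.6106, -0.0225, 0.0417]
tcp_rot: [2.274, 2.167, 0.001]
ft_force: [1.3, -0.8, 6.4]
gripper_width: 0.0286
```

```bash
python3 - <<'E'
from h import *
F=[];T=[]
for i in range(14):
    ctrl.capture('top'); s=ctrl.get_state(); F.append(s['ft_force']);T.append(s['torque'])
print(np.mean(F,0).round(2),np.std(F,0).round(2),np.mean(T,0).round(3),np.std(T,0).round(3)); goal([.6103,-.0234,.0415],1.523)
w=load('w14')
# saddle (far) outer corners pressed 6mm -> top z .049
for u,v in [(254,209),(378,211)]: print(plane(w,u,v,.049,1))
print('tube axis', (plane(w,264.5,160,.051,1)+plane(w,369.5,160,.051,1))/2,(plane(w,277,300,.051,1)+plane(w,357,300,.051,1))/2,'capend->mid',plane(w,317.5,126.5,.061,1)-.075*np.array([.048,.9988,0]))
E
```

```text
[ 1.12 -0.44  6.23] [0.42 0.35 0.55] [-0.126 -0.214 -0.033] [0.033 0.024 0.025]
shift [-0.0009 -0.0003  0.0002] toolx yaw 1.5227 turn -0.0003 ee [ 0.6106 -0.0226  0.0417] z [ 0.001 -0.    -1.   ] F [1.15 0.24 5.6 ] w 0.0284 t 15.65
[0.59061803 0.02538551 0.049     ]
[0.63470397 0.02251888 0.049     ]
tube axis [0.61386178 0.0418848  0.051     ] [ 0.61135366 -0.01056832  0.051     ] capend->mid [ 0.6109317  -0.02178127  0.061     ]
```

```bash
python3 - <<'E'
from h import *
print(ctrl.close_job())
E
```

```text
the job is handed in; nothing more can be done
None
```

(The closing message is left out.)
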